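# Pin the draw bar's eye in a desk anchor's yoke

### The arm

A 6-joint arm with a two-finger parallel gripper is mounted at the origin on a cart in front of the work surface, level with it; the furniture and walls round the work are solid. World frame = base frame: x ahead of the robot, y to its left, z up, the work surface at z = 0. Lengths are in mm, angles in degrees, forces in N, time in s.
With the tool pointing down it reaches from about 300 to 850 mm from the base axis. Payload 5.4 kg.
Tool frame: the origin (TCP) lies where the fingers leave the gripper's body, on its centre line; the fingertips stand r.tips_ahead ahead of it and the grasp point (between the pads) lies 54 mm ahead of it (r.tips_ahead is the distance from the TCP to the fingertips, in mm); z points along the fingers, y is the line along which they close (so a half turn about z gives the same grasp; the last joint's range is limited). The gripper opens to 85 mm and grips with 20 to 120 N. Pads are 22 mm wide; open, the fingers measure 114 mm over their backs; the gripper's body (76 mm by 85 mm) begins 54 mm behind the grasp point. The pads swing forward as they close: fully open they stand 13 mm farther back than shut.
Start: joints at [-88.7, 9.076, 91.501, -0, 79.423, -12.038], TCP at [132.631, -559.478, 303.899] pointing down, gripper open.
Joint ranges: [-166.64, 166.64], [-54.1, 131.32], [10.49, 154.53], [-73.88, 253.88], [9.74, 151.15], [-171.62, 171.62]. Speed limits (degrees/s): [147.25, 147.25, 180, 180, 180, 180].

### API

Orientations are given as a 3x3 rotation matrix whose columns are the frame's x, y, z axes.
In Python, from bench import r gives the robot as it stands. The module is installed in compiled form; this text tells all that it offers.
- The arm moves only by the tool apply_moves, never from a script. Its argument "rows" is one flat list of numbers, 5 for each row, row after row: the closure, from 0 (fully open) to 1 (shut), then the shift along the world's x, y, z each as a share of 0.04 m, from -1 to 1, then the turn about the world's z as a share of 4 degrees, from -1 to 1. In form: [jaw, tx, ty, tz, turn, jaw, tx, ty, tz, turn, ...]. A call has 1 to 5 rows; each row shifts and turns the commanded pose from where the row before left it; what a row does not reach is not made up. A row lasts 1/10 s, in which the tool goes at most 50 mm and 8.59 degrees, less where a joint would pass 70% of its speed; a pose out of reach is approached as far as the arm can. A call with a number of a shift or a turn outside -1 to 1 is refused whole. A call with a gripper value outside its range is refused whole. The fingers move at their own pace and stop on an object; the grip force is fixed at half the most. Time passes only in rows, so rows that do not move let the fingers close. It gives the time, the measured TCP pose, the force, the opening and the grip force at its end, in the units of the state.
- r.state(): the state, without advancing time (a new reading comes with each control period).
- r.snapshot(name): name is "scene" or "top" or "wrist"; returns the picture (420x560x3 uint8, red, green, blue); there is no depth.
- r.calibration(name): a dict with "fovy" (degrees; the focal length in pixels is half the picture's height over the tangent of half this angle, whatever the lens; pixels are square), "cx", "cy" (the principal point, pixels), "camera_from_world" (4x4, takes a point from world to camera coordinates). Camera axes: x right, y up, looking along -z (the intrinsics and any distortion apply to the point x, -y, -z); pixel columns grow to the right and rows downward; lengths in mm; the calibration is good to about 2 mm. The wrist camera is an equidistant fisheye: a pixel r from the principal point sees the ray r / f radians off the axis. A picture is of the moment at which its call begins: read the wrist's pose just before it. calibration takes no time and is no camera call; for the wrist camera it gives the pose at the moment of the call.
- r.close_job(): hands the job in; it is judged then, once.
The state is a dict: "time": time; "joint_positions": joint angles; "qd": joint speeds; "joint_efforts": joint torques, N m; "tcp_pos": TCP position; "orientation": TCP orientation; "force": force on the tool from outside, world axes, zero at the start; "wrist_torque": the same for the moment, N m; "gripper_width": finger opening in mm; "grasp_force": force on a finger pad.
Only numpy, scipy, OpenCV 4.12 (cv2) and the standard library are available. Lean on these libraries where they do the work, as an engineer would, in place of code of your own. Each camera call takes 0.05 s, during which the arm holds its last target. There are 200 camera calls.

### The job

Slide the draw bar of the desk anchor in until its brass eye end lies between the two blue ears, start the red-headed pin in the upper ear, then gently line the hidden eye up by feel and bring the pin down through eye and lower ear until its head sits flat on the upper ear. Never force the pin: keep the push between it and the anchor below 20 N. Leave the mug, the green bottle and the tape roll where they are.

Things in the scene. Friction and masses are not known exactly. Their poses are not given: they have to be found in the camera images.
- anchor: fixed desk anchor, grey base plate 64 x 270 x 8 mm, long along its y (y -236 to +34 mm). Origin on the desk under the yoke's hole axis; z up. Blue C-shaped yoke, web at x 18 to 28 mm: upper ear 36 x 36 mm, z 38 to 58; lower ear z 14 to 24; an 11 mm through hole in both on the z axis. The slot between them is open to -y, where the bar enters, and to +y. Guide cheeks by the bar reach z 34 mm.
- ear_hole (a point): centre of the mouth of the upper ear's hole, on its top face, 58 mm above the desk. Hidden under this ear, once the bar is in, is the bar's brass eye end: a plate 24 mm wide, z 26 to 36 mm, with a 11 mm hole, 27 mm of plate beyond the hole's centre and 46 mm behind it
- bar_grip (a point): top centre of the black upright grip block on the draw bar: 20 mm (x) by 14 mm (y, the sliding direction), z 34 to 78 mm above the desk; axes as the anchor's. The eye's centre lies 135 mm, give or take 13 mm, to +y of it: the eye end is screwed in by an amount that differs each time and is not measured (locked: it does not move against the bar)
- draw_bar (a joint): slide of the bar along the anchor's +y: 0 fully out, 0.073 m at the inner stop; 1.5 N friction, stays where left. The grip is 185 mm minus this from the hole axis. The eye is under the ear hole somewhere between 0.037 and 0.063 m; at the stop it is 10 to 36 mm past, and a pin started in the ear stands on the plate behind the eye until the bar is drawn back
- pin: loose 40 g steel pin with red cylindrical head, at first upright in the holder. Origin at the tip's centre, z towards the head. Shank 10 mm diameter, 48 mm long, first 7 mm tapered to a 7.5 mm flat tip; head 18 mm diameter, 26 mm tall. Stands unaided in the upper ear on the eye plate, tip 36 mm above the desk; seated: tip at 10 mm, head's underside at 58 mm, top at 84 mm
- holder: fixed grey pin holder block, 40 x 40 mm, 30 mm tall, with an 11.5 mm through hole in which the pin stands on the desk; origin on the desk under its centre
- mug_a: bystander: white mug with dots, 82 x 114 x 91 mm, origin under its centre
- green_bottle: bystander: small green bottle, 36 mm diameter, 97 mm tall, origin under its centre
- tape_masking: bystander: roll of masking tape, 103 mm diameter, 25 mm tall, origin under its centre

How it is judged:
By the outcome, as a careful person would: the job done as asked, in the order asked, and still so for the second after the job is handed in, with the robot touching nothing.
It also fails if it takes over 69 s, if anything falls off the work surface, if the arm or the gripper's body presses on something with over 40 N, if the wrist force passes 120 N, or if a joint passes its speed limit or range.

## Working session

There is one attempt and no reset: what is moved stays moved. The work goes in short steps, Python scripts to look and compute and a tool call to move; the robot and the scene stay as the last step left them, time stands still between calls to the robot, and variables do not carry over. Pictures are saved under pics/ and viewed, at most 10 in all, crops included, and the job is handed in when it is done.

Besides the shell and the picture viewer there is one more tool, called after "Emit:" in YAML: its name, and indented under it one key for each argument. apply_moves: Moves the arm, as the interface text tells. Its arguments: {"type":"object","properties":{"rows":{"type":"array","items":{"type":"number","minimum":-1,"maximum":1}}},"required":["rows"]}

```bash
mkdir -p pics; cat > h.py <<'E'
import numpy as np,cv2
from bench import r
def snap(n,f):
    c=r.calibration(n); im=r.snapshot(n); cv2.imwrite(f'pics/{f}.png',im[:,:,::-1]); np.save(f'pics/{f}.npy',c,allow_pickle=True); return im,c
def load(f): return np.load(f'pics/{f}.npy',allow_pickle=True).item()
def ray(c,u,v,fish=False):
    f=210/np.tan(np.radians(c['fovy']/2)); x,y=u-c['cx'],v-c['cy']
    if fish:
        rr=np.hypot(x,y)+1e-9; t=rr/f; d=np.array([x/rr*np.sin(t),-y/rr*np.sin(t),-np.cos(t)])
    else: d=np.array([x/f,-y/f,-1])
    M=np.array(c['camera_from_world']); R=M[:3,:3]; o=-R.T@M[:3,3]; d=R.T@d; return o,d/np.linalg.norm(d)
def atz(c,u,v,z,fish=False):
    o,d=ray(c,u,v,fish); return o+d*(z-o[2])/d[2]
def tri(*rs):
    A=sum(np.eye(3)-np.outer(d,d) for o,d in rs); b=sum((np.eye(3)-np.outer(d,d))@o for o,d in rs); p=np.linalg.solve(A,b)
    return p,[float(np.linalg.norm(np.cross(p-o,d))) for o,d in rs]
def proj(c,p,fish=False):
    f=210/np.tan(np.radians(c['fovy']/2)); M=np.array(c['camera_from_world']); q=M[:3,:3]@np.array(p)+M[:3,3]; x,y,z=q[0],-q[1],-q[2]
    if fish:
        s=np.hypot(x,y); t=np.arctan2(s,z); return c['cx']+f*t*x/s,c['cy']+f*t*y/s
    return c['cx']+f*x/z,c['cy']+f*y/z
E
python3 - <<'E'
from h import *
for n in['scene','top','wrist']:
    im,c=snap(n,n+'0'); print(n,c['fovy'],c['cx'],c['cy'])
a=[cv2.imread(f'pics/{n}0.png') for n in['scene','top']]
print(r.tips_ahead,r.state())
E
```

```text
scene 54.7915517594271 283.34705706233973 203.8375360485413
top 55.27235120977591 276.37210527245634 207.87064611217266
wrist 65.70646984690485 278.83708456371727 207.92792976043177
72.6 {'time': 0.15, 'joint_positions': array([-8.87015692e+01,  9.10623629e+00,  9.15565116e+01, -8.47752334e-04,
        7.94239616e+01, -1.20372064e+01]), 'qd': array([ 0.01211192, -0.10134467, -0.20723072, -0.01763979, -0.07101445,
        0.0381254 ]), 'joint_efforts': array([ 6.76172331e-04, -3.96378708e+01, -3.31783998e+01, -2.98481182e-04,
        5.48889060e-03, -5.75192161e-06]), 'tcp_pos': array([ 132.60034186, -559.12208886,  303.1165939 ]), 'orientation': array([[ 9.73034975e-01,  2.30657613e-01, -4.88337894e-05],
       [ 2.30657421e-01, -9.73033846e-01,  1.51264806e-03],
       [ 3.01386861e-04, -1.48312335e-03, -9.99998855e-01]]), 'force': array([-0.51464958, -0.24338794,  0.77729027]), 'wrist_torque': array([ 0.01996195, -0.00576255, -0.01423191]), 'grasp_force': 0.0, 'gripper_width': 85.70479389119585}
```

View pics/top0.png

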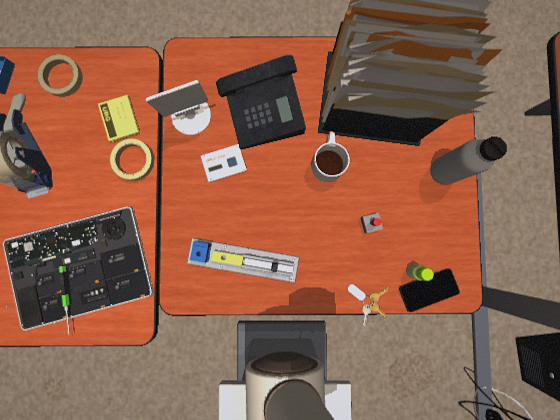

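View pics/scene0.png

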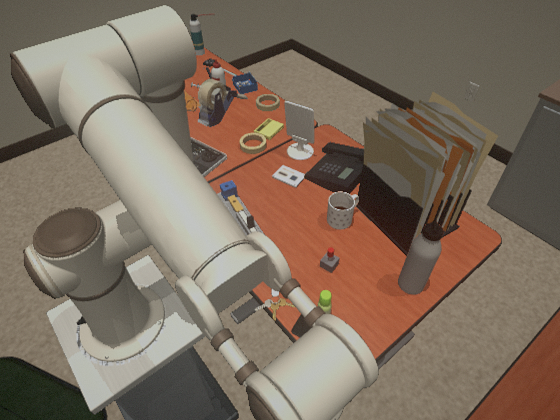

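```bash
python3 - <<'E'
from h import *
t,s=load('top0'),load('scene0')
for p in [(0,0,0),(132,-559,303),(500,0,0),(400,200,0)]: print(p,proj(t,p),proj(s,p))
for uv in [(200,252),(298,265),(374,222),(425,273),(131,160)]: print(uv,atz(t,*uv,30))
a=cv2.imread('pics/top0.png')[225:290,180:310]; b=cv2.imread('pics/top0.png')[195:260,340:470]
c=cv2.imread('pics/scene0.png')[170:310,210:350]
o=np.zeros((600,800,3),np.uint8)
o[:195,:390]=cv2.resize(a,(390,195),interpolation=2);o[:195,400:790]=cv2.resize(b,(390,195),interpolation=2);o[200:600,:400]=cv2.resize(c,(400,400),interpolation=2)
w=cv2.imread('pics/wrist0.png'); o[200:500,400:800]=cv2.resize(w,(400,300),interpolation=cv2.INTER_AREA)
cv2.imwrite('pics/mix.png',o)
E
```

```text
(0, 0, 0) (np.float64(284.46720550735796), np.float64(447.487394849514)) (np.float64(122.15662710285176), np.float64(320.9502131545946))
(132, -559, 303) (np.float64(623.9125371026323), np.float64(455.78502373185347)) (np.float64(303.93516276785977), np.float64(439.1571289114356))
(500, 0, 0) (np.float64(283.1347578052481), np.float64(237.38434708863988)) (np.float64(272.2954794396104), np.float64(227.34219889937873))
(400, 200, 0) (np.float64(202.32222820775158), np.float64(278.4317372431711)) (np.float64(211.1560943917657), np.float64(206.72246942862247))
(200, 252) [465.65419614 200.81032759  30.        ]
(298, 265) [433.43346951 -34.69134366  30.        ]
(374, 222) [ 535.82114734 -219.84259324   30.        ]
(425, 273) [ 412.84584364 -339.18248376   30.        ]
(131, 160) [690.72343193 372.23795102  30.        ]
```

View pics/mix.png

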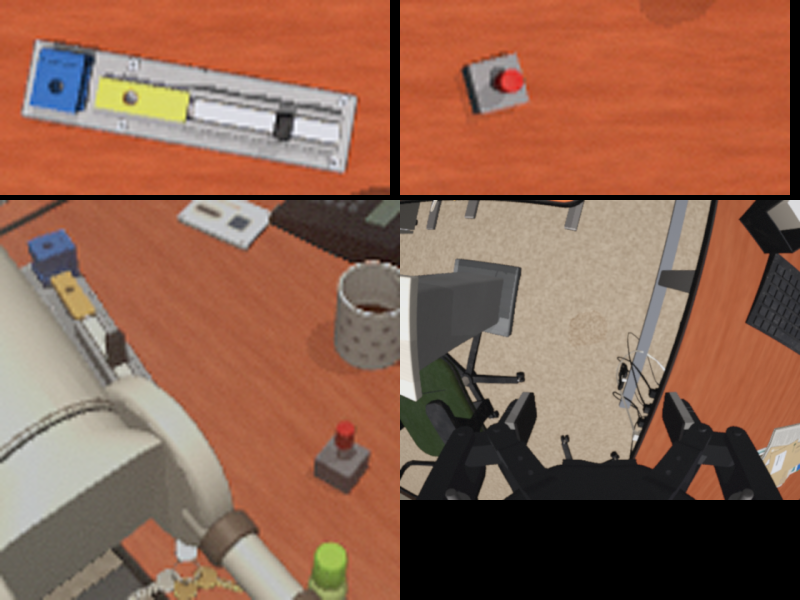

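```bash
python3 - <<'E'
from h import *
t,s=load('top0'),load('scene0')
T=lambda x,y:(180+x/3,225+y/3); S=lambda x,y:(210+x/2.857,170+(y-200)/2.857)
ear=T(57,86);eye=T(130,98);grip=T(285,112)
E=atz(t,*ear,58);Y=atz(t,*eye,36);G=atz(t,*grip,78)
print('ear',E,'eye',Y,'grip',G)
print('tri ear',tri(ray(t,*ear),ray(s,*S(50,244))))
print('tri grip',tri(ray(t,*grip),ray(s,*S(114,336))))
print('tri eye',tri(ray(t,*eye),ray(s,*S(69,287))))
hp=(340+(512-400)/3,195+80/3)
print('pin',tri(ray(t,*hp),ray(s,*S(345,428))),atz(t,*hp,74))
d=E-G; print(np.degrees(np.arctan2(d[1],d[0]))-90, np.hypot(*d[:2]),np.hypot(*(E-Y)[:2]))
E
```

```text
ear [462.52807756 197.86746565  58.        ] eye [452.07147721 143.83901675  36.        ] grip [442.5892677   20.43580484  78.        ]
tri ear (array([465.54190893, 195.19875226,  60.8577841 ]), [3.5863272830804886, 3.5863272830804056])
tri grip (array([439.50836518,  22.27316648,  70.70136877]), [3.2554174735486483, 3.2554174735488357])
tri eye (array([454.168133  , 141.97115632,  39.78714706]), [2.369425186210549, 2.369425186210634])
pin (array([ 535.65356452, -217.65555635,   73.71527411]), [1.3721129429827297, 1.3721129429828076]) [ 534.52692742 -216.74044552   74.        ]
-6.411690884228307 178.54845391412383 55.03102562655818
```

Emit:
apply_moves:
  rows: [0, 0.9, 0.75, 0, -0.95, 0, 0.9, 0.75, 0, -0.95, 0, 0.9, 0.75, 0, -0.95, 0, 0.9, 0.75, 0, -0.95, 0, 0.9, 0.75, 0, -0.95]

```text
time: 0.65
tcp_pos: [313.7, -408.0, 303.7]
orientation: [[0.995, -0.102, 0.0], [-0.102, -0.995, 0.0], [0.0, -0.0, -1.0]]
force: [0.6, -1.0, 1.2]
gripper_width: 85.2
grasp_force: 0.0
```

Emit:
apply_moves:
  rows: [0, 0.9, 0.75, 0, -0.95, 0, 0.9, 0.75, -0.2, 0, 0, 0.9, 0.75, -0.2, 0, 0, 0.9, 0.75, -0.2, 0, 0, 0.9, 0.75, -0.2, 0]

```text
time: 1.15
tcp_pos: [493.8, -257.9, 271.4]
orientation: [[0.986, -0.164, -0.0], [-0.164, -0.986, -0.0], [-0.0, 0.0, -1.0]]
force: [0.6, -0.5, 0.6]
gripper_width: 85.6
grasp_force: 0.0
```

```bash
python3 - <<'E'
from h import *
im,c=snap('wrist','w1'); s=r.state()
print(s['time'],s['tcp_pos'],s['orientation'],s['joint_positions'])
o,d=ray(c,c['cx'],c['cy'],True); print(o,d, proj(c,(535,-217,74),True),proj(c,(535,-217,0),True))
E
```

```text
1.2 [ 497.28435966 -252.74717751  269.81642391] [[ 9.87120110e-01 -1.59972395e-01  1.64963257e-03]
 [-1.59978793e-01 -9.87107557e-01  5.04550559e-03]
 [ 8.21223161e-04 -5.24442626e-03 -9.99985911e-01]] [-39.47527234   8.16224221  96.45809483   0.29256613  75.49067313
  59.65669933]
[ 574.95129346 -271.50667885  341.42973927] [-0.31648701  0.0528564  -0.9471231 ] (np.float64(222.78860831413598), np.float64(160.32416901894328)) (np.float64(234.42972360011152), np.float64(147.8094383394946))
```

View pics/w1.png

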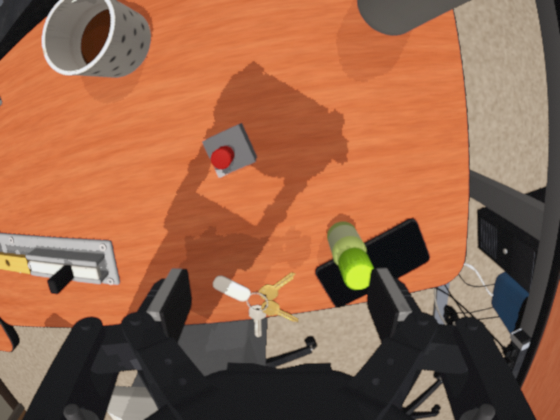

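Emit:
apply_moves:
  rows: [0, -0.15, 0.93, 0, 0, 0, -0.15, 0.93, 0, 0, 0, -0.15, 0.93, 0, 0, 0, -0.15, 0.93, 0, 0, 0, -0.15, 0.93, 0, 0]

```text
time: 1.7
tcp_pos: [462.0, -72.0, 271.6]
orientation: [[0.986, -0.165, -0.0], [-0.165, -0.986, 0.0], [-0.0, -0.0, -1.0]]
force: [1.4, -0.1, 0.3]
gripper_width: 85.4
grasp_force: 0.0
```

Emit:
apply_moves:
  rows: [0, -0.15, 0.93, 0, 0, 0, -0.15, 0.93, 0, 0, 0, -0.15, 0.93, 0, 0, 0, 0, 0, 0, 0, 0, 0, 0, 0, 0]

```text
time: 2.2
tcp_pos: [444.5, 38.5, 271.8]
orientation: [[0.987, -0.163, -0.0], [-0.163, -0.987, -0.0], [-0.0, 0.0, -1.0]]
force: [0.3, 0.1, -0.3]
gripper_width: 85.2
grasp_force: 0.0
```

```bash
python3 - <<'E'
from h import *
im,c=snap('wrist','w2'); s=r.state(); print(s['time'],s['tcp_pos'],s['orientation'][:,1])
E
```

```text
2.25 [444.67030509  37.75644904 271.81738242] [-1.64064934e-01 -9.86449419e-01  4.90994663e-04]
```

Emit:
apply_moves:
  rows: [0, -0.15, 0.93, -0.5, 0, 0, -0.15, 0.93, -0.5, 0, 0, 0, 0.5, 0, 0, 0, 0, 0, 0, 0, 0, 0, 0, 0, 0]

```text
time: 2.75
tcp_pos: [433.3, 131.5, 232.1]
orientation: [[0.986, -0.165, 0.0], [-0.165, -0.986, -0.001], [0.001, 0.001, -1.0]]
force: [-0.2, -0.0, 0.6]
gripper_width: 85.3
grasp_force: 0.0
```

```bash
python3 - <<'E'
from h import *
im,c=snap('wrist','w3'); s=r.state(); print(s['time'],s['tcp_pos'],s['orientation'][:,1])
o=np.zeros((600,800,3),np.uint8)
for k,(f) in enumerate(['w2','w3']):
    c=load(f); im=cv2.imread(f'pics/{f}.png')
    P=[proj(c,p,True) for p in [(463,198,58),(453,144,36),(439,22,78),(430,-40,0)]]; print(P)
    u0=int(np.clip(min(p[0] for p in P)-30,0,560)); v0=int(np.clip(np.mean([p[1] for p in P])-60,0,300)); print(u0,v0)
    cr=im[v0:v0+120,u0:u0+320]; cr=cv2.resize(cr,None,fx=2.5,fy=2.5,interpolation=2); o[k*300:k*300+cr.shape[0],:cr.shape[1]]=cr
cv2.imwrite('pics/m2.png',o)
E
```

```text
2.8 [433.36480727 131.22498933 232.28854609] [-1.65749191e-01 -9.86167841e-01  4.42043886e-04]
[(np.float64(117.9352811954443), np.float64(201.93940075295504)), (np.float64(174.78597588986327), np.float64(196.14324399332182)), (np.float64(298.7361346135132), np.float64(203.09713508008338)), (np.float64(351.2715954892397), np.float64(180.41435343928015))]
87 135
[(np.float64(189.92793804092884), np.float64(185.66004943352556)), (np.float64(260.0768072875122), np.float64(179.64387485779318)), (np.float64(419.458139669624), np.float64(186.48125407807476)), (np.float64(443.0933443413949), np.float64(166.71228169865577))]
159 119
```

View pics/m2.png

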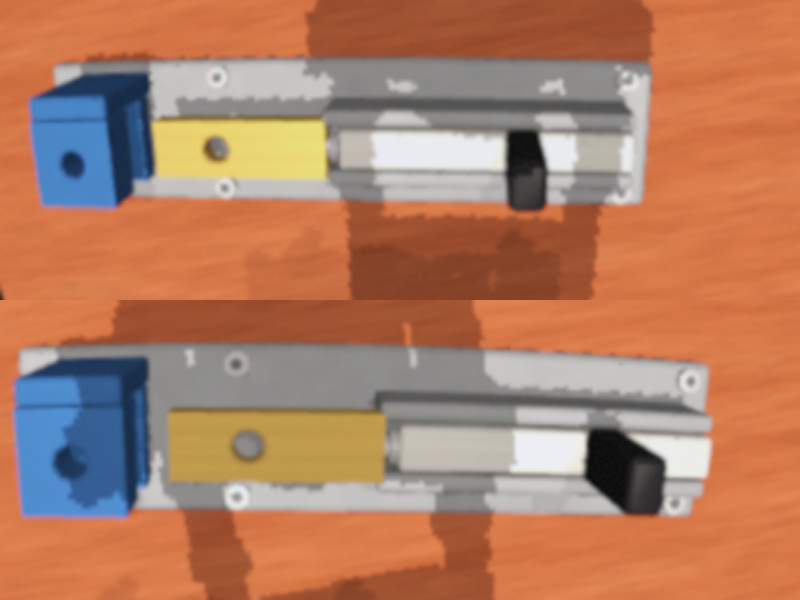

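```bash
python3 - <<'E'
from h import *
A,B,t=load('w2'),load('w3'),load('top0')
a=lambda x,y:(87+x/2.5,135+y/2.5); b=lambda x,y:(159+x/2.5,119+(y-300)/2.5)
T=lambda x,y:(180+x/3,225+y/3)
for n,p,q,tt,z in [('ear',a(72,164),b(71,462),T(57,86),58),('eye',a(216,149),b(248,445),T(130,98),36),('grip',a(528,188),b(646,487),T(283,128),78),('bolt1',a(216,77),b(236,364),T(134,64),9),('bolt2',a(628,79),b(690,381),T(341,102),9)]:
    print(n,tri(ray(A,*p,True),ray(B,*q,True),ray(t,*tt)),atz(A,*p,z,True),atz(B,*q,z,True),atz(t,*tt,z))
W=load('w1'); print('pin',tri(ray(W,221,157,True),ray(t,340+112/3,195+80/3)),atz(W,221,157,74,True))
s=load('scene0')
E
```

```text
ear (array([464.23031994, 198.75945041,  59.11576447]), [0.9621330963293651, 1.036227157406373, 1.9942177551224332]) [464.77161537 200.03301864  58.        ] [464.86413756 199.71207136  58.        ] [462.52807756 197.86746565  58.        ]
eye (array([453.43861832, 145.55562596,  31.66470267]), [1.225294445818609, 1.097856286339317, 1.9261071350174173]) [454.84312115 145.06248471  36.        ] [455.51954539 145.14799259  36.        ] [452.07147721 143.83901675  36.        ]
grip (array([430.94228384,  22.41637607,  73.05871203]), [0.9243768157824667, 0.8801124116205572, 0.8330854074587009]) [432.72527645  23.37081217  78.        ] [433.43511481  23.96300355  78.        ] [430.52827097  22.01271508  78.        ]
bolt1 (array([479.94084285, 145.45141504,  12.69859659]), [0.9717898241939384, 1.142481861159036, 2.094516653833695]) [480.07071722 147.56937822   9.        ] [480.07597199 146.80914377   9.        ] [478.66702749 144.20868651   9.        ]
bolt2 (array([448.49542986, -25.98295858,   8.81469156]), [1.0355235184610445, 0.9575831101528989, 1.7632067117255341]) [449.59815264 -25.85837204   9.        ] [449.13668376 -26.66962049   9.        ] [446.85278944 -25.35373646   9.        ]
pin (array([ 536.22569285, -216.41683589,   72.60792562]), [1.7662050012141635, 1.7662050012140023]) [ 538.06782243 -216.06890416   74.        ]
```

Emit:
apply_moves:
  rows: [0, 0, -0.9, 0, -0.15, 0, 0, -0.9, -0.3, 0, 0, 0, -0.9, -0.5, 0, 0, 0.02, -0.03, -0.7, 0, 0, 0, 0, -0.7, 0]

```text
time: 3.3
tcp_pos: [434.4, 20.4, 144.1]
orientation: [[0.984, -0.179, 0.003], [-0.179, -0.984, -0.001], [0.003, 0.001, -1.0]]
force: [0.4, -0.7, -0.9]
gripper_width: 85.3
grasp_force: 0.0
```

Emit:
apply_moves:
  rows: [0, 0, 0, -0.5, 0, 0, 0, 0, -0.25, 0, 0.4, 0, 0, 0, 0, 0.8, 0, 0, 0, 0, 1, 0, 0, 0, 0]

```text
time: 3.8
tcp_pos: [434.5, 22.9, 115.3]
orientation: [[0.985, -0.175, 0.003], [-0.175, -0.985, -0.001], [0.003, 0.0, -1.0]]
force: [-0.0, -0.8, 1.3]
gripper_width: 43.8
grasp_force: 0.0
```

Emit:
apply_moves:
  rows: [1, 0, 0, 0, 0, 1, 0, 0, 0, 0, 1, 0, 0, 0, 0, 1, 0, 0, 0, 0]

```text
time: 4.2
tcp_pos: [434.0, 23.3, 114.7]
orientation: [[0.985, -0.175, 0.001], [-0.175, -0.985, -0.0], [0.001, 0.0, -1.0]]
force: [-2.2, 0.4, 6.6]
gripper_width: 13.4
grasp_force: 59.1
```

```bash
python3 - <<'E'
from h import *
im,c=snap('wrist','w4'); s=r.state(); print(s['time'],s['tcp_pos'],s['force'],s['gripper_width'],s['grasp_force'],r.tips_ahead)
E
```

```text
4.25 [434.00028398  23.29709965 114.74215676] [-1.64451233  0.13478798  5.74500683] 13.308117436884139 59.130547642707825 72.6
```

View pics/w4.png

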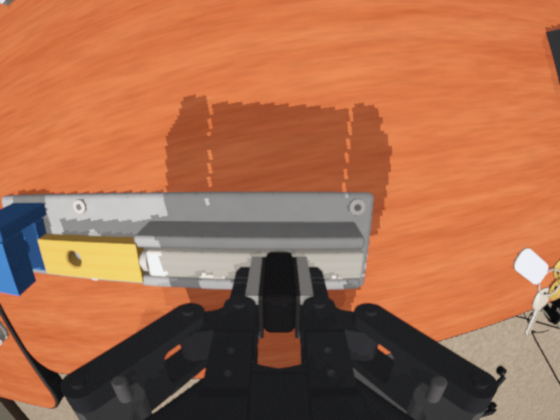

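```bash
python3 - <<'E'
from h import *
e=atz(load('w4'),75,258,36,True); print(e)
u=np.array([.177,.984]); print((np.array([464.8,199.9])-e[:2])@u)
E
```

```text
[455.53549432 143.57498534  36.        ]
57.063631933729354
```

Emit:
apply_moves:
  rows: [1, 0.05, 0.28, 0, 0, 1, 0.05, 0.28, 0, 0, 1, 0.05, 0.28, 0, 0, 1, 0.05, 0.28, 0, 0, 1, 0.04, 0.2, 0, 0]

```text
time: 4.75
tcp_pos: [443.6, 76.5, 114.7]
orientation: [[0.985, -0.174, 0.001], [-0.174, -0.985, -0.001], [0.001, 0.0, -1.0]]
force: [-2.6, -0.8, 6.1]
gripper_width: 13.2
grasp_force: 59.5
```

Emit:
apply_moves:
  rows: [1, 0.01, 0.05, 0, 0, 1, 0, 0, 0, 0, 0.5, 0, 0, 0, 0, 0.2, 0, 0, 0, 0, 0, 0, 0, 0, 0]

```text
time: 5.25
tcp_pos: [443.3, 78.1, 113.7]
orientation: [[0.985, -0.175, -0.0], [-0.175, -0.985, -0.0], [-0.0, 0.0, -1.0]]
force: [-0.0, -0.2, 0.6]
gripper_width: 56.1
grasp_force: 0.0
```

Emit:
apply_moves:
  rows: [0, 0, 0, 0.1, 0, 0, 0, 0, 0.7, 0, 0, 0, 0, 0.9, 0, 0, 0, 0, 0.9, 0, 0, 0, 0, 0, 0]

```text
time: 5.75
tcp_pos: [446.5, 77.8, 223.5]
orientation: [[0.985, -0.175, 0.011], [-0.175, -0.985, -0.001], [0.011, -0.001, -1.0]]
force: [1.6, -0.1, 0.8]
gripper_width: 85.9
grasp_force: 0.0
```

```bash
python3 - <<'E'
from h import *
im,c=snap('wrist','w5'); s=r.state(); print(s['time'],s['tcp_pos'],s['force'],s['gripper_width'])
print(proj(c,(464.8,199.9,58),True))
cv2.imwrite('pics/w5b.png',cv2.resize(im[130:270,100:400,::-1],None,fx=2.6,fy=2.6,interpolation=2))
E
```

```text
5.8 [445.15357271  77.92047793 220.82991773] [-0.84218628  0.49992125  0.60811601] 85.66478457559977
(np.float64(130.43451471912488), np.float64(216.52710294770662))
```

View pics/w5b.png

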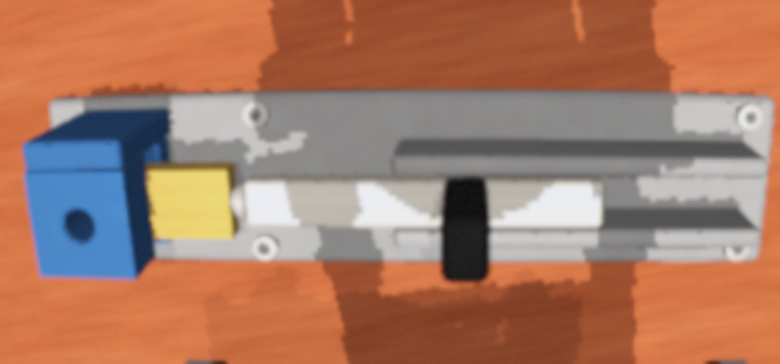

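```bash
python3 - <<'E'
from h import *
u=np.array([.177,.984]); c=load('w5')
f=lambda x,y:(100+x/2.6,130+y/2.6)
E=atz(c,*f(80,224),58,True); Y=atz(c,*f(235,202),36,True); G=atz(c,*f(467,255),78,True); print(E,Y,G,(E-Y)[:2]@u,(E-G)[:2]@u)
a=lambda x,y:(87+x/2.5,135+y/2.5); b=lambda x,y:(159+x/2.5,119+(y-300)/2.5)
for n,g,e,rr,gr in [('w2',a,(216,149),(327,149),(528,188)),('w3',b,(248,445),(385,447),(646,487))]:
    c=load(n); e,q,G=[atz(c,*g(*p),z,True)[:2] for p,z in ((e,36),(rr,36),(gr,78))]; print((e-q)@u,(e-G)@u)
E
```

```text
[465.06191055 199.47370999  58.        ] [457.08989583 153.03821482  36.        ] [442.18032698  78.05287584  78.        ] 47.103573849887425 123.52814109698446
46.51440035491618 123.65946429257765
46.1442657762064 123.1549734307111
```

Emit:
apply_moves:
  rows: [0, 0.3, -0.92, 0, 0, 0, 0.3, -0.92, 0, 0, 0, 0.3, -0.92, 0, 0, 0, 0.3, -0.92, 0, 0, 0, 0.3, -0.92, 0, 0]

```text
time: 6.3
tcp_pos: [502.9, -107.2, 216.3]
orientation: [[0.985, -0.175, -0.002], [-0.175, -0.985, 0.001], [-0.003, -0.001, -1.0]]
force: [0.3, 0.7, -0.7]
gripper_width: 85.0
grasp_force: 0.0
```

Emit:
apply_moves:
  rows: [0, 0.3, -0.92, 0, 0, 0, 0.3, -0.92, 0, 0, 0, 0.24, -0.92, 0, 0, 0, 0, 0, 0, 0, 0, 0, 0, 0, 0]

```text
time: 6.8
tcp_pos: [536.3, -216.3, 216.2]
orientation: [[0.984, -0.176, -0.003], [-0.176, -0.984, 0.002], [-0.003, -0.002, -1.0]]
force: [0.1, 1.2, 0.7]
gripper_width: 85.8
grasp_force: 0.0
```

```bash
python3 - <<'E'
from h import *
im,c=snap('wrist','w6'); s=r.state(); print(s['time'],s['tcp_pos'],s['orientation'])
print(proj(c,(537,-216.5,74),True),proj(c,(537,-216.5,48),True))
# red head mask
hsv=cv2.cvtColor(im,cv2.COLOR_RGB2HSV); m=((hsv[...,0]<5)|(hsv[...,0]>174))&(hsv[...,1]>200)
n,l,st,ce=cv2.connectedComponentsWithStats(m.astype(np.uint8)); print(st[1:][st[1:,4]>40],ce[1:][st[1:,4]>40])
u,v=map(int,proj(c,(537,-216.5,60),True)); cv2.imwrite('pics/w6b.png',cv2.resize(im[v-60:v+60,u-80:u+80,::-1],None,fx=5,fy=5,interpolation=2)); print(u,v)
E
```

```text
6.85 [ 536.26369977 -215.43351432  216.43983394] [[ 0.98456938 -0.17497928 -0.00231949]
 [-0.1749747  -0.98457079  0.00205113]
 [-0.00264261 -0.00161363 -0.99999521]]
(np.float64(279.09845277658525), np.float64(220.48320278651912)) (np.float64(279.13836397948245), np.float64(208.39763019663812))
[[266 201  24  31 547]] [[277.32906764 216.79159049]]
279 213
```

View pics/w6b.png

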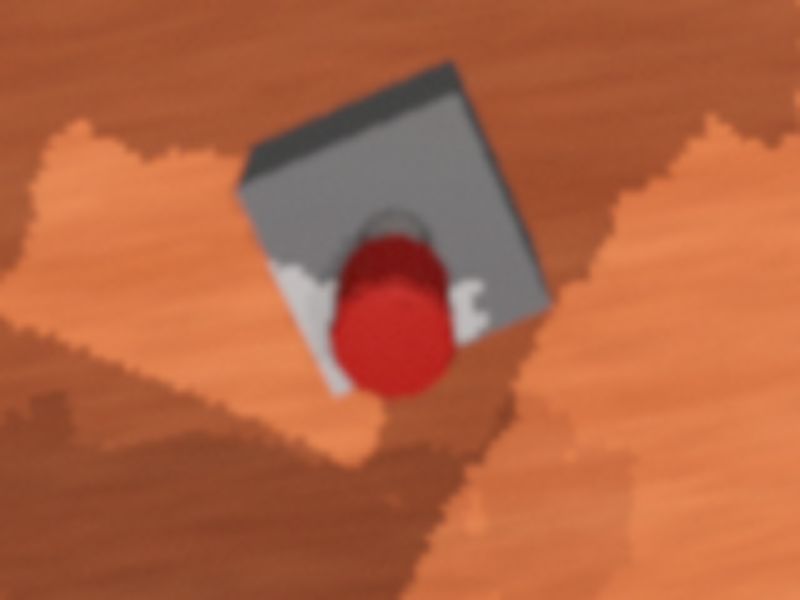

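Emit:
apply_moves:
  rows: [0, 0, 0, -0.8, 0, 0, 0, 0.02, -0.8, 0, 0, 0, 0, -0.5, 0, 0.3, 0, 0, -0.25, 0, 0.7, 0, 0, 0, 0]

```text
time: 7.35
tcp_pos: [536.0, -213.8, 122.3]
orientation: [[0.985, -0.174, -0.003], [-0.174, -0.985, 0.002], [-0.003, -0.002, -1.0]]
force: [-0.0, -0.3, 0.1]
gripper_width: 59.0
grasp_force: 0.0
```

Emit:
apply_moves:
  rows: [0.8, 0, 0, 0, 0, 0.9, 0, 0, 0, 0, 1, 0, 0, 0, 0, 1, 0, 0, 0, 0, 1, 0, 0, 0, 0]

```text
time: 7.85
tcp_pos: [538.0, -215.9, 125.5]
orientation: [[0.985, -0.175, 0.003], [-0.175, -0.985, -0.001], [0.003, 0.001, -1.0]]
force: [0.8, 1.1, 5.8]
gripper_width: 15.7
grasp_force: 58.5
```

Emit:
apply_moves:
  rows: [1, 0, 0, 0, 0, 1, 0, 0, 0, 0]

```text
time: 8.05
tcp_pos: [538.0, -215.9, 125.5]
orientation: [[0.985, -0.175, 0.002], [-0.175, -0.985, -0.001], [0.003, 0.001, -1.0]]
force: [0.4, 1.4, 5.7]
gripper_width: 16.0
grasp_force: 58.5
```

```bash
python3 - <<'E'
from h import *
im,c=snap('wrist','w7'); s=r.state(); print(s['time'],s['tcp_pos'],s['force'],s['gripper_width'],s['grasp_force'],proj(c,(537,-215.5,74),True),proj(c,(537,-215.5,51),True))
cv2.imwrite('pics/w7b.png',cv2.resize(im[180:360,170:390,::-1],None,fx=3,fy=3,interpolation=2))
E
```

```text
8.1 [ 537.99140393 -215.9445749   125.52748023] [-0.46895386  1.11841876  5.94105639] 15.685813542805894 58.521124720573425 (np.float64(277.78484224924114), np.float64(297.43233825184353)) (np.float64(277.89344832827095), np.float64(272.1530897884232))
```

View pics/w7b.png

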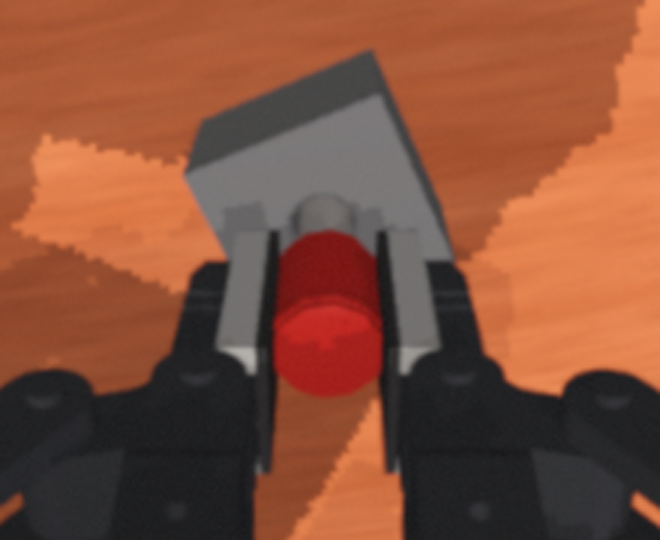

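Emit:
apply_moves:
  rows: [1, 0, 0, 0.25, 0, 1, 0, 0, 0.6, 0, 1, 0, 0, 0.8, 0, 1, 0, 0, 0.8, 0, 1, 0, 0, 0.25, 0]

```text
time: 8.6
tcp_pos: [538.4, -216.5, 236.4]
orientation: [[0.985, -0.175, 0.006], [-0.175, -0.985, -0.004], [0.006, 0.003, -1.0]]
force: [0.8, 0.1, -0.2]
gripper_width: 15.1
grasp_force: 59.1
```

```bash
python3 - <<'E'
from h import *
c=load('w7'); print('head top at',atz(c,170+328/3,180+345/3,74,True), 'tcp 538.0,-215.9')
im,c=snap('wrist','w8'); s=r.state(); print(s['time'],s['tcp_pos'],s['force'],s['gripper_width'])
hsv=cv2.cvtColor(im,cv2.COLOR_RGB2HSV); m=((hsv[...,0]<5)|(hsv[...,0]>174))&(hsv[...,1]>200)
n,l,st,ce=cv2.connectedComponentsWithStats(m.astype(np.uint8)); print(st[1:][st[1:,4]>40])
cv2.imwrite('pics/w8b.png',cv2.resize(im[180:360,170:390,::-1],None,fx=3,fy=3,interpolation=2))
E
```

```text
head top at [ 538.18796902 -216.41350894   74.        ] tcp 538.0,-215.9
8.65 [ 538.44610785 -216.46049192  236.27048504] [ 1.5283636  -0.5561332   0.69423654] 15.72607861864415
[[ 261  258   36   54 1591]]
```

View pics/w8b.png

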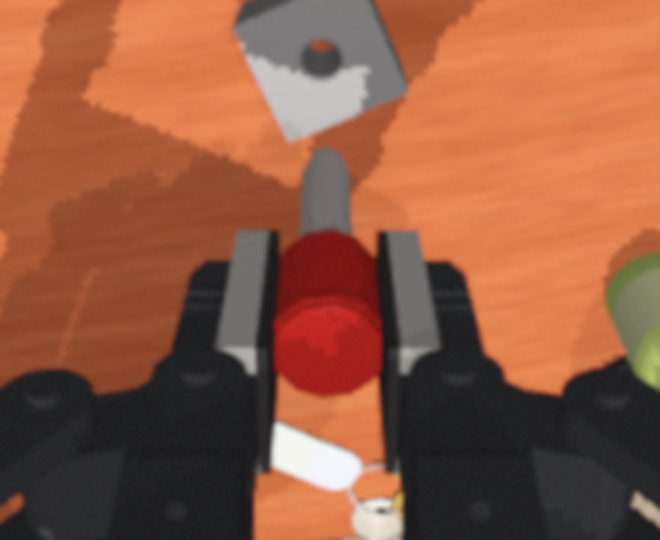

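Emit:
apply_moves:
  rows: [1, -0.15, 0.87, 0, 0, 1, -0.15, 0.87, 0, 0, 1, -0.15, 0.87, 0, 0, 1, -0.15, 0.87, 0, 0, 1, -0.15, 0.87, 0, 0]

```text
time: 9.15
tcp_pos: [505.7, -40.0, 230.1]
orientation: [[0.985, -0.175, -0.003], [-0.175, -0.985, 0.001], [-0.003, -0.0, -1.0]]
force: [1.1, 0.3, -0.3]
gripper_width: 15.9
grasp_force: 59.1
```

Emit:
apply_moves:
  rows: [1, -0.15, 0.87, 0, 0, 1, -0.15, 0.87, 0, 0, 1, -0.15, 0.87, 0, 0, 1, -0.15, 0.87, 0, 0, 1, -0.15, 0.87, 0, 0]

```text
time: 9.65
tcp_pos: [475.7, 133.8, 230.2]
orientation: [[0.985, -0.175, -0.003], [-0.175, -0.985, -0.0], [-0.003, 0.001, -1.0]]
force: [0.1, 0.2, -0.6]
gripper_width: 15.8
grasp_force: 59.1
```

Emit:
apply_moves:
  rows: [1, -0.17, 0.87, 0, 0, 1, -0.17, 0.84, 0, 0, 1, 0, 0, 0, 0, 1, 0, 0, 0, 0, 1, 0, 0, 0, 0]

```text
time: 10.15
tcp_pos: [463.2, 200.1, 231.0]
orientation: [[0.984, -0.175, -0.001], [-0.175, -0.984, -0.001], [-0.001, 0.001, -1.0]]
force: [-0.5, -0.1, -0.6]
gripper_width: 16.0
grasp_force: 59.1
```

```bash
cat > hole.py <<'E'
from h import *
import sys
im,c=snap('wrist',sys.argv[1]); s=r.state(); print(s['time'],s['tcp_pos'],s['force'],s['orientation'][:,2])
hsv=cv2.cvtColor(im,cv2.COLOR_RGB2HSV); b=((hsv[...,0]>100)&(hsv[...,0]<120)&(hsv[...,1]>120)&(hsv[...,2]>60)).astype(np.uint8)
u,v=proj(c,(464.8,199.9,58),True); print('pred',u,v)
cs,h=cv2.findContours(b,cv2.RETR_CCOMP,cv2.CHAIN_APPROX_NONE)
for k,q in enumerate(cs):
    A=cv2.contourArea(q)
    if A>20: x=cv2.boundingRect(q); m=cv2.minEnclosingCircle(q); print('hole' if h[0][k][3]>=0 else 'out',A,x,m, atz(c,x[0]+x[2]/2-.5,x[1]+x[3]/2-.5,58,True)[:2])
g=cv2.cvtColor(im,cv2.COLOR_RGB2GRAY); u,v=int(u),int(v)
if len(sys.argv)>2: print(g[v-14:v+15:2,u-16:u+17:2])
E
python3 hole.py w9 1
```

```text
10.2 [463.42563103 199.94931806 231.25700853] [ 0.58230522 -0.37703737 -0.17192477] [-1.03380037e-03 -4.75502572e-04 -9.99999353e-01]
pred 278.41345059207737 205.72664463133276
out 2683.5 (256, 161, 45, 66) ((277.2156982421875, 194.12806701660156), 37.216529846191406) [474.72516989 198.46047985]
hole 84.5 (271, 198, 14, 9) ((277.5, 201.5), 6.670932292938232) [467.95815921 200.065679  ]
[[100  99 100 101 100 101 102 103 102 101 101 100 101 102 101 102 101]
 [100 100 102  99 101 101 102 101 101 101 101 101 101 100 101 102 102]
 [100 101 101 101 101 101 101 101 100 100  99 102 100 101 102 101 102]
 [101 101 102 101 101 101 100  98  98  98 101 101 101 101 102 102 101]
 [101 102 101 102 101  97  96  94  85  90  95  99 100 101 102 103 102]
 [101 101 102 101  98  99 109 109 104 102 105  95  99 101 101 102 102]
 [100 100 101 101  89  76 105 127 120 120  98  75  97 101 101 101 102]
 [100 101 101 101  87  60  69  88  91  80  63  64  95 101 100 102 102]
 [101 100 101 100  91  65  62  63  63  60  57  69  95 101 101 100 101]
 [100  99 101 101  95  76  63  62  61  61  63  83  98 101 100 101 101]
 [101 100 101 101 100  94  82  72  71  75  85  96 101 100 100 100 100]
 [101 102 101 100 100 101  98  96  95  96 100 100 100 101  99 101 100]
 [101 101 101 101 101 100 100 100 100 100 100 100 101  99 100 101 100]
 [113 127 106 100 100 106 101 100 100 101 100 102 107 109 113 130 132]
 [146 148 138 131 134 140 113 109 113 130 131 134 145 145 146 148 148]]
```

```bash
python3 - <<'E'
from h import *
c=load('w8'); T=np.array([538.45,-216.46,236.27]); Z=T[2]-125.5
for o in [(3.75,-0.6,Z),(3.9,0,Z),(5,0,Z+7),(5,0,Z+20)]: print(o,proj(c,(T[0]+o[0],T[1]+o[1],o[2]),True))
im=cv2.imread('pics/w8.png'); g=cv2.cvtColor(im,cv2.COLOR_BGR2HSV)[...,1]
for v in (228,230,232,236,240,244,248,252): print(v,g[v,262:296])
E
```

```text
(3.75, -0.6, np.float64(110.77000000000001)) (np.float64(277.94970471641216), np.float64(226.9066209974548))
(3.9, 0, np.float64(110.77000000000001)) (np.float64(276.99873703953807), np.float64(226.84547623428853))
(5, 0, np.float64(117.77000000000001)) (np.float64(276.659807099957), np.float64(229.36128166148038))
(5, 0, np.float64(130.77)) (np.float64(276.57920737028854), np.float64(237.64531758721034))
228 [169 170 168 161 152 153 162 169 168 167 171 172 173 166 154 148 141 146
 155 167 171 175 175 175 174 173 175 175 175 176 175 174 176 176]
230 [169 168 169 169 169 170 170 169 169 168 168 161 127  84  51  34  31  33
  53  80 118 152 171 175 176 176 177 177 179 178 179 178 177 178]
232 [169 168 169 168 169 169 170 170 169 166 155 122  61  21  16  14  18  16
  13  18  31  73 132 167 177 176 177 177 178 178 177 177 176 177]
236 [163 165 163 166 165 167 166 164 157 121  57  19  19  16  14  14  16  16
  15  15  16  16  31  84 141 170 176 177 175 176 176 178 174 171]
240 [175 173 171 169 172 170 171 165 132  65  22  17  16  14  16  16  16  18
  18  18  16  16  16  38 104 157 174 178 173 170 168 167 167 165]
244 [174 177 172 174 174 176 172 159 114  51  19  14  14  14  16  16  16  15
  15  15  13  16  16  32 101 157 171 173 171 172 171 173 172 176]
248 [174 176 175 178 175 174 174 157  97  36  15  17  16  18  16  16  18  18
  15  13  13  14  16  30  99 152 168 172 171 171 172 171 171 171]
252 [180 178 180 178 181 179 175 147  81  29  17  15  19  16  16  16  18  20
  15  13  16  16  16  20  87 146 163 166 165 164 166 165 164 164]
```

Emit:
apply_moves:
  rows: [1, 0.03, 0.01, -0.5, 0, 1, 0, 0, -0.5, 0, 1, 0, 0, 0, 0, 1, 0, 0, 0, 0]

```text
time: 10.6
tcp_pos: [464.7, 200.6, 191.9]
orientation: [[0.984, -0.176, -0.001], [-0.176, -0.984, -0.0], [-0.001, 0.0, -1.0]]
force: [0.4, -0.2, 0.4]
gripper_width: 15.5
grasp_force: 59.1
```

```bash
python3 - <<'E'
from h import *
im,c=snap('wrist','w10'); s=r.state(); T=s['tcp_pos']; print(T,s['time']); Z=T[2]-125.5
print('hole c',proj(c,(464.8,200.2,58),True),'top/bot',proj(c,(470.3,199.4,58),True),proj(c,(459.3,200.9,58),True))
print('tip c',proj(c,(T[0],T[1],Z),True),'+x edge',proj(c,(T[0]+3.75,T[1],Z),True),'+1x',proj(c,(T[0]+4.75,T[1],Z),True),'+1y',proj(c,(T[0]+3.75,T[1]+1,Z),True))
g=cv2.cvtColor(im,cv2.COLOR_RGB2HSV)[...,1]; G=cv2.cvtColor(im,cv2.COLOR_RGB2GRAY)
u=278; v=int(proj(c,(464.8,200.2,58),True)[1])
np.set_printoptions(linewidth=200)
print(v);print(g[v-12:v+30:2,u-14:u+15:1][:, ::2]);print(G[v-12:v+30:2,u-14:u+15:2])
E
```

```text
[465.23567747 200.84099337 192.69327651] 10.65
hole c (np.float64(279.162213860598), np.float64(226.14889336362393)) top/bot (np.float64(278.90104753410935), np.float64(218.4567522072727)) (np.float64(279.5629954188182), np.float64(233.67346350486292))
tip c (np.float64(278.08531740986837), np.float64(230.9895057095062)) +x edge (np.float64(277.0608926744273), np.float64(225.71473339136807)) +1x (np.float64(276.7855789360862), np.float64(224.29630407226009)) +1y (np.float64(275.53536522466675), np.float64(225.96640085321954))
226
[[160 161 159 161 161 162 159 160 159 160 158 160 160 160 161]
 [160 161 161 161 162 158 160 157 161 159 160 161 160 162 161]
 [163 159 162 161 159 134  66  25  41  92 146 159 158 161 160]
 [161 160 160 161 149  54 142 156 155 137  21 156 160 160 161]
 [161 160 158 162 157  27  98 121 113  83  52 162 162 158 161]
 [160 161 162 165 162 161 137 106 115 149 164 165 162 161 164]
 [160 161 163 163 163 162 163 163 167 165 165 160 164 162 163]
 [160 161 159 164 161 158 114  93 119 152 165 166 161 163 165]
 [162 161 162 164 156  57  10  11   5  52 149 163 162 162 16
[... 1383 characters left out ...]
0 100]
 [100  99  87  85  99 110 114 117 119 117 110 101 100  99 100]
 [ 98  98  87  89 104 110 114 117 118 117 112 104 100 101  99]
 [ 99  97  90  92 105 111 115 118 118 116 112 106 100 100  98]
 [ 99  86  85  94 105 110 116 116 118 117 112 101  92  99 100]
 [ 90  84  83  93 106 112 115 117 119 118 112  97  88  99 100]
 [110 120 106  95 106 112 116 116 119 117 113  99  88 100 106]
 [133 134 131 115 107 112 116 117 120 118 113 111 120 128 131]
 [134 135 134 121 108 112 116 118 119 118 113 113 132 133 133]
 [122 122 122 112 107 113 115 118 119 118 114 109 119 122 122]
 [ 99  97  97 101 108 114 116 115 115 118 114 107  96  96  95]
 [ 96  96  96 101 105 108 110 108 111 117 113 104  96  95  96]]
```

Emit:
apply_moves:
  rows: [1, 0.015, 0, -0.15, 0, 1, 0, 0, -0.1, 0, 1, 0, 0, -0.05, 0, 1, 0, 0, 0, 0]

```text
time: 11.05
tcp_pos: [465.4, 201.2, 179.8]
orientation: [[0.985, -0.175, 0.0], [-0.175, -0.985, -0.0], [0.0, 0.0, -1.0]]
force: [0.4, -1.5, -1.1]
gripper_width: 16.2
grasp_force: 59.1
```

Emit:
apply_moves:
  rows: [1, 0, 0, -0.06, 0, 1, 0, 0, -0.06, 0, 1, 0, 0, 0, 0]

```text
time: 11.35
tcp_pos: [465.5, 201.0, 174.9]
orientation: [[0.985, -0.175, 0.001], [-0.175, -0.985, -0.001], [0.001, 0.001, -1.0]]
force: [1.7, -3.4, -0.2]
gripper_width: 15.8
grasp_force: 59.1
```

Emit:
apply_moves:
  rows: [1, 0.005, -0.015, -0.05, 0, 1, 0, 0, -0.05, 0, 1, 0, 0, 0, 0]

```text
time: 11.65
tcp_pos: [465.5, 200.7, 170.9]
orientation: [[0.985, -0.175, 0.0], [-0.175, -0.985, 0.0], [0.0, -0.0, -1.0]]
force: [1.7, -2.7, -0.5]
gripper_width: 15.9
grasp_force: 59.2
```

Emit:
apply_moves:
  rows: [1, 0, 0, -0.05, 0, 1, 0, 0, -0.05, 0, 1, 0, 0, 0, 0]

```text
time: 11.95
tcp_pos: [465.4, 200.7, 166.8]
orientation: [[0.985, -0.175, 0.0], [-0.175, -0.985, -0.0], [0.0, 0.0, -1.0]]
force: [2.3, -2.5, 0.1]
gripper_width: 15.9
grasp_force: 59.3
```

Emit:
apply_moves:
  rows: [1, 0.008, -0.01, -0.04, 0, 1, 0, 0, -0.04, 0, 1, 0, 0, 0, 0]

```text
time: 12.25
tcp_pos: [465.6, 200.5, 163.6]
orientation: [[0.985, -0.175, -0.0], [-0.175, -0.985, 0.0], [-0.0, -0.0, -1.0]]
force: [3.1, -1.8, -1.8]
gripper_width: 15.8
grasp_force: 59.1
```

Emit:
apply_moves:
  rows: [1, 0, 0, -0.04, 0, 1, 0, 0, 0, 0]

```text
time: 12.45
tcp_pos: [465.7, 200.4, 162.1]
orientation: [[0.985, -0.175, -0.0], [-0.175, -0.985, 0.0], [-0.0, -0.0, -1.0]]
force: [1.7, -1.0, -0.8]
gripper_width: 15.7
grasp_force: 59.1
```

Emit:
apply_moves:
  rows: [1, 0, 0, -0.04, 0, 1, 0, 0, 0, 0]

```text
time: 12.65
tcp_pos: [465.6, 200.4, 160.5]
orientation: [[0.985, -0.175, -0.0], [-0.175, -0.985, 0.0], [-0.0, -0.0, -1.0]]
force: [1.3, 0.2, 0.2]
gripper_width: 15.6
grasp_force: 59.1
```

Emit:
apply_moves:
  rows: [1, 0, 0, -0.03, 0, 1, 0, 0, 0, 0]

```text
time: 12.85
tcp_pos: [465.7, 200.3, 159.4]
orientation: [[0.985, -0.175, -0.0], [-0.175, -0.985, 0.0], [-0.0, -0.0, -1.0]]
force: [2.2, -0.7, 0.7]
gripper_width: 15.8
grasp_force: 59.1
```

Emit:
apply_moves:
  rows: [1, 0, 0, -0.03, 0, 1, 0, 0, 0, 0]

```text
time: 13.05
tcp_pos: [465.7, 200.3, 158.2]
orientation: [[0.985, -0.175, -0.0], [-0.175, -0.985, 0.0], [-0.0, -0.0, -1.0]]
force: [1.6, -0.9, 0.5]
gripper_width: 15.8
grasp_force: 59.1
```

Emit:
apply_moves:
  rows: [1, 0, 0, -0.03, 0, 1, 0, 0, 0, 0]

```text
time: 13.25
tcp_pos: [465.7, 200.3, 157.0]
orientation: [[0.985, -0.175, -0.0], [-0.175, -0.985, 0.0], [-0.0, -0.0, -1.0]]
force: [1.5, 0.1, 0.4]
gripper_width: 15.6
grasp_force: 59.1
```

Emit:
apply_moves:
  rows: [1, 0.005, 0, -0.04, 0, 1, 0, 0, -0.04, 0, 1, 0, 0, 0, 0]

```text
time: 13.55
tcp_pos: [465.8, 200.3, 153.5]
orientation: [[0.985, -0.175, -0.0], [-0.175, -0.985, 0.0], [-0.0, 0.0, -1.0]]
force: [2.0, -0.5, -1.3]
gripper_width: 15.7
grasp_force: 59.0
```

Emit:
apply_moves:
  rows: [1, 0, 0, -0.04, 0, 1, 0, 0, 0, 0]

```text
time: 13.75
tcp_pos: [465.8, 200.3, 152.0]
orientation: [[0.985, -0.175, -0.0], [-0.175, -0.985, -0.0], [-0.0, 0.0, -1.0]]
force: [2.4, -0.2, -1.2]
gripper_width: 15.7
grasp_force: 59.1
```

Emit:
apply_moves:
  rows: [1, 0, 0, -0.04, 0, 1, 0, 0, 0, 0]

```text
time: 13.95
tcp_pos: [465.9, 200.3, 150.5]
orientation: [[0.985, -0.175, -0.0], [-0.175, -0.985, -0.0], [-0.0, 0.0, -1.0]]
force: [2.2, -0.4, -0.3]
gripper_width: 15.8
grasp_force: 59.1
```

Emit:
apply_moves:
  rows: [1, 0.005, 0, -0.03, 0, 1, 0, 0, 0, 0]

```text
time: 14.15
tcp_pos: [466.0, 200.3, 149.3]
orientation: [[0.985, -0.175, -0.0], [-0.175, -0.985, -0.0], [-0.0, 0.0, -1.0]]
force: [1.4, -0.1, -0.6]
gripper_width: 15.9
grasp_force: 59.1
```

Emit:
apply_moves:
  rows: [1, 0, 0, -0.03, 0, 1, 0, 0, 0, 0]

```text
time: 14.35
tcp_pos: [466.0, 200.3, 148.1]
orientation: [[0.985, -0.175, -0.0], [-0.175, -0.985, -0.0], [-0.0, 0.0, -1.0]]
force: [2.1, 0.1, -0.6]
gripper_width: 15.8
grasp_force: 59.1
```

Emit:
apply_moves:
  rows: [1, 0, 0, -0.03, 0, 1, 0, 0, 0, 0]

```text
time: 14.55
tcp_pos: [466.0, 200.3, 146.9]
orientation: [[0.985, -0.175, -0.0], [-0.175, -0.985, -0.0], [-0.0, 0.0, -1.0]]
force: [0.9, 0.3, -1.0]
gripper_width: 15.8
grasp_force: 59.1
```

Emit:
apply_moves:
  rows: [1, 0, 0, -0.03, 0, 1, 0, 0, -0.03, 0, 1, 0, 0, 0, 0]

```text
time: 14.85
tcp_pos: [466.0, 200.3, 144.5]
orientation: [[0.985, -0.175, -0.0], [-0.175, -0.985, -0.0], [-0.0, 0.0, -1.0]]
force: [0.9, -0.6, -2.0]
gripper_width: 15.8
grasp_force: 59.0
```

Emit:
apply_moves:
  rows: [1, 0, 0, -0.03, 0, 1, 0, 0, -0.03, 0, 1, 0, 0, 0, 0]

```text
time: 15.15
tcp_pos: [466.0, 200.3, 142.1]
orientation: [[0.985, -0.175, -0.0], [-0.175, -0.985, -0.0], [-0.0, 0.0, -1.0]]
force: [1.2, -0.5, -0.8]
gripper_width: 16.0
grasp_force: 59.1
```

Emit:
apply_moves:
  rows: [1, 0, 0, -0.03, 0, 1, 0, 0, -0.03, 0, 1, 0, 0, 0, 0]

```text
time: 15.45
tcp_pos: [466.1, 200.3, 139.7]
orientation: [[0.985, -0.175, -0.0], [-0.175, -0.985, 0.0], [-0.0, 0.0, -1.0]]
force: [0.9, -1.8, -1.4]
gripper_width: 15.7
grasp_force: 59.1
```

Emit:
apply_moves:
  rows: [1, 0, 0, -0.03, 0, 1, 0, 0, -0.02, 0, 1, 0, 0, 0, 0]

```text
time: 15.75
tcp_pos: [466.1, 200.3, 137.7]
orientation: [[0.985, -0.175, -0.0], [-0.175, -0.985, -0.0], [-0.0, 0.0, -1.0]]
force: [0.6, -0.0, -1.0]
gripper_width: 15.5
grasp_force: 59.1
```

Emit:
apply_moves:
  rows: [1, 0, 0, -0.02, 0, 1, 0, 0, 0, 0]

```text
time: 15.95
tcp_pos: [466.1, 200.3, 137.0]
orientation: [[0.985, -0.175, -0.0], [-0.175, -0.985, 0.0], [-0.0, 0.0, -1.0]]
force: [0.9, -0.1, -0.9]
gripper_width: 15.7
grasp_force: 59.1
```

Emit:
apply_moves:
  rows: [1, 0, 0, -0.015, 0, 1, 0, 0, 0, 0]

```text
time: 16.15
tcp_pos: [466.1, 200.3, 136.5]
orientation: [[0.985, -0.175, -0.0], [-0.175, -0.985, 0.0], [-0.0, -0.0, -1.0]]
force: [1.4, -1.3, -0.5]
gripper_width: 15.7
grasp_force: 59.1
```

Emit:
apply_moves:
  rows: [1, 0, 0, -0.015, 0, 1, 0, 0, 0, 0]

```text
time: 16.35
tcp_pos: [466.1, 200.3, 135.8]
orientation: [[0.985, -0.175, -0.0], [-0.175, -0.985, -0.0], [-0.0, 0.0, -1.0]]
force: [0.9, -0.3, -0.2]
gripper_width: 15.6
grasp_force: 59.1
```

Emit:
apply_moves:
  rows: [1, 0, 0, -0.01, 0, 1, 0, 0, 0, 0]

```text
time: 16.55
tcp_pos: [466.2, 200.3, 135.7]
orientation: [[0.985, -0.175, 0.0], [-0.175, -0.985, -0.0], [0.0, 0.0, -1.0]]
force: [-0.9, 0.3, 2.3]
gripper_width: 15.7
grasp_force: 59.3
```

Emit:
apply_moves:
  rows: [1, 0, 0, -0.01, 0, 1, 0, 0, 0, 0]

```text
time: 16.75
tcp_pos: [466.2, 200.3, 135.6]
orientation: [[0.985, -0.175, -0.0], [-0.175, -0.985, -0.0], [-0.0, 0.0, -1.0]]
force: [-1.6, -1.8, 5.7]
gripper_width: 16.2
grasp_force: 59.6
```

Emit:
apply_moves:
  rows: [0.6, 0, 0, 0, 0, 0.4, 0, 0, 0, 0, 0.1, 0, 0, 0, 0, 0, 0, 0, 0.2, 0, 0, 0, 0, 0.6, 0]

```text
time: 17.25
tcp_pos: [464.4, 200.0, 165.5]
orientation: [[0.985, -0.175, -0.005], [-0.175, -0.985, -0.001], [-0.005, 0.002, -1.0]]
force: [-0.2, 0.5, 0.3]
gripper_width: 84.8
grasp_force: 0.0
```

Emit:
apply_moves:
  rows: [0, 0, 0, 0.9, 0, 0, 0, 0, 0.9, 0, 0, 0, 0, 0.3, 0, 0, 0, 0, 0, 0, 0, 0, 0, 0, 0]

```text
time: 17.75
tcp_pos: [465.5, 200.2, 249.9]
orientation: [[0.985, -0.175, -0.002], [-0.175, -0.985, -0.0], [-0.002, 0.001, -1.0]]
force: [0.1, 0.6, -0.7]
gripper_width: 84.9
grasp_force: 0.0
```

```bash
python3 - <<'E'
from h import *
im,c=snap('wrist','w12'); s=r.state(); print(s['time'],s['tcp_pos'],s['force'])
hsv=cv2.cvtColor(im,cv2.COLOR_RGB2HSV); m=((hsv[...,0]<5)|(hsv[...,0]>174))&(hsv[...,1]>180)
n,l,st,ce=cv2.connectedComponentsWithStats(m.astype(np.uint8)); print(st[1:][st[1:,4]>40],ce[1:][st[1:,4]>40])
def ext(z0,dx=0,dy=0):
    a=np.linspace(0,2*np.pi,60); P=np.array([proj(c,(464.8+dx+9*np.cos(t),200.2+dy+9*np.sin(t),z),True) for t in a for z in(z0,z0+26)]); return P.min(0),P.max(0)
for z in (58,61,70): print(z,ext(z))
E
```

```text
17.8 [465.16825416 200.13132592 249.17796585] [ 0.20165884 -0.41164693 -1.28806662]
[[268 194  21  27 455]] [[278.25274725 207.21538462]]
58 (array([267.05658193, 190.95147801]), array([290.45387679, 222.33672804]))
61 (array([266.92265558, 191.93887258]), array([290.58785991, 223.75475641]))
70 (array([266.50270335, 195.03211568]), array([291.00801862, 228.20472956]))
```

```bash
python3 -c "
from bench import r
print(r.close_job())"
```

```text
the job is handed in; nothing more can be done
None
```

The job is handed in at about 18 s: bar slid in, pin started in the upper ear and lowered through the eye and lower ear until I felt its head land at the seated height. The wrist force read at most about 6 N during the insertion, and the mug, bottle and tape were left alone. Because the eye lined up on the first try, no feeling-for-alignment moves were needed, and I checked the seating by numbers only because my 10 picture views were used up.

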